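# Seat a lens barrel in a sprung V-block and hold it pressed

## Robot

A 6-joint arm with a two-finger parallel gripper is mounted at the origin on a cart in front of the work surface, level with it; the furniture and walls round the work are solid. World frame = base frame: x ahead of the robot, y to its left, z up, the work surface at z = 0. Lengths are in m, angles in rad, forces in N, time in s.
With the tool pointing down it reaches from about 0.375 to 0.9 m from the base axis. Payload 3.1 kg.
Tool frame: the origin (TCP) lies midway between the tips of the shut fingers; the grasp point (between the pads) lies 19 mm behind it (manip.hold_point_z is the distance from the TCP to the grasp point, in m); z points along the fingers, y is the direction in which the jaws open and shut (so a half turn about z gives the same grasp; the last joint's range is limited). The gripper opens to 85 mm and grips with 20 to 120 N. Pads are 22 mm wide; open, the fingers measure 114 mm over their backs; the gripper's body (76 mm by 85 mm) begins 54 mm behind the grasp point. The pads swing forward as they close: fully open they stand 13 mm farther back than shut.
Start: joints at [1.006, 0.527, 1.433, -0, 1.181, -0.178], TCP at [0.236, 0.579, 0.231] pointing down, gripper open.
Joint ranges: [-3.08, 3.08], [-0.75, 2.2], [0.22, 2.44], [-1.43, 4.57], [0, 2.65], [-2.85, 2.85]. Speed limits (rad/s): [2.79, 2.79, 3.14, 3.14, 3.14, 3.14].

## Interface

Orientations are given as a unit quaternion [x, y, z, w].
In Python, from station import manip gives the robot as it stands.
- The arm moves only by the tool drive_tool, never from a script. Its argument "motion" is one flat list of numbers, 7 for each row, row after row: the shift along the tool's x, y, z in mm, then the turn, a rotation vector about the tool's x, y, z in degrees, then the finger opening in mm, from 0 to 85.4. A call has 1 to 8 rows; each row is the pose to reach, as a shift and turn from the pose measured when the call began, along the tool's axes at that moment; what a row does not reach only later rows make up. A row lasts 1/8 s, in which the tool goes at most 62.5 mm and 10.7 degrees, less where a joint would pass 70% of its speed; a pose out of reach is approached as far as the arm can. A call with a gripper value outside its range is refused whole. The fingers move at their own pace and stop on an object; "force" is the grip in N (left out, the last holds). Time passes only in rows, so rows that repeat a pose let the fingers close. It gives the time, the measured TCP pose, the force and the opening at its end, in the units of the state.
- manip.sense(): the state, without advancing time (a new reading comes with each control period).
- manip.snapshot(name): name is "scene" or "top"; returns a dict with "color" (400x640x3 uint8, red, green, blue), "fx", "fy", "cx", "cy" (pixels), "view" (4x4, takes a point from world to camera coordinates). Camera axes: x right, y up, looking along -z (the intrinsics and any distortion apply to the point x, -y, -z); pixel columns grow to the right and rows downward; lengths in m; the calibration is good to about 2 mm. A picture is of the moment at which its call begins. There is no depth.
- manip.sign_off(): hands the job in, once; it reports no verdict.
The state is a dict: "t": time; "q": joint angles; "qd": joint speeds; "tau": joint torques, N m; "tcp_pos": TCP position; "tool_rot": TCP orientation; "force": force on the tool from outside, world axes, zero at the start; "ft_torque": the same for the moment, N m; "finger_gap": opening from 0.0 (shut) to 1.0 (fully open).
Only numpy, scipy, OpenCV 4.12 (cv2) and the standard library are available. Lean on these libraries where they do the work, as an engineer would, in place of code of your own. Each camera call takes 0.05 s, during which the arm holds its last target.

## Task

Lift the roof-shaped dust cover off the sprung V-block by its fin, hang it astride the horizontal bar, between the posts and along the bar, and let go of it. Then take the lens barrel from its rest, lay it along the V, centred lengthwise and lying on both faces, and press it straight down until the V has sunk about 5 mm, half of its spring travel; finish while still holding the barrel pressed down like that. Leave the tape roll, the small carton and the dropper bottle on the bench where they are.

Things in the scene. Friction and masses are not known exactly. Their poses are not given: they have to be found in the camera images.
- v_block: Base of the V-block: dark steel plate 80 x 124 x 12 mm fixed to the bench; origin at the centre of its underside, y along the V. Above it a sprung carriage with two steel saddles, each 24 mm long in y, centred 38 mm either side of the middle (gap of 52 mm for fingers), 60 mm wide, tops 60 mm above the bench. V 90 degrees, open upward, 36 mm wide at the top, apex at 42 mm; carriage plate in the gap at 32 mm.
- v_seat (a point): Where the barrel's centre lies when it rests in the V, centred, with the spring not pressed: 63.2 mm above the bench over the middle of the base. It belongs to the base and does not sink with the V. Axes as the V-block's: y along the V, z up.
- v_press (a joint): How far the sprung V has sunk, in m: 0 at the top, stop at 0.010. It does not move under the weight of cover or barrel; it begins to sink at about 4 N on it and takes 2 N more for each mm (about 14 N at 5 mm), springing back when let go. The V also floats up to 3 mm to either side in x on a soft spring (0.8 N per mm), so that it centres itself under a barrel laid in a little off.
- cover: Dust cover: a loose aluminium roof, two 3 mm sheets at 90 degrees, 104 mm long (its y axis, the ridge), 84 mm wide, eaves 40 mm below the ridge, black fin on the ridge; about 0.12 kg. Origin at the inner apex under the ridge; z up. At the start it sits on the saddles' outer edges, inner apex 90 mm above the bench, ridge along the V.
- cover_fin (a point): Point in the fin, 21 mm above the inner apex. The fin is 8 mm thick (the cover's x), 36 mm long (y); its top is 34 mm above the inner apex, its foot at the outer ridge 4 mm above the inner apex.
- cover_apex (a point): Inner apex of the cover's roof, at the middle of its length. When hung straight on the bar it lies 11 mm above the bar's axis.
- bar: Hanging bar: a horizontal steel bar 16 mm thick along its own y axis, its axis 110 mm above the bench, on a post at each end, 190 mm long; fixed. Origin on the bench below the middle of the bar.
- bar_mid (a point): Middle of the bar, on its axis, 110 mm above the bench. y along the bar, z up.
- rest: Barrel rest: a grey plastic plate 60 x 124 x 6 mm, fixed, origin at the centre of its underside. Low V saddles (48 mm wide, 14 mm long in y, tops 25 mm above the bench) stand 43 mm either side of the middle; the space between them, 72 mm long, is free for fingers down to the plate. y along the barrel.
- barrel: Lens barrel: a loose dark metal cylinder 30 mm in diameter, 110 mm long, with a ribbed band round its middle; about 0.2 kg. Origin at its centre, y along its axis; both ends are equal. At the start it lies on the rest, its axis 34 mm above the bench.
- barrel_center (a point): Centre of the lens barrel, on its axis half-way along.
- tape: Bystander: white roll of tape lying flat, 42 mm across, 22 mm high; origin at its underside.
- capillaries: Bystander: small carton 30 x 84 x 22 mm lying flat; origin at its underside.
- dropper: Bystander: small dropper bottle standing, 27 mm across, 63 mm high; origin at its underside.

How it is judged:
By the outcome, as a careful person would: the job done as asked, in the order asked, and still so for the second after the job is handed in, while the arm keeps its last pose, push and grip.
It also fails if it takes over 67 s, if anything falls off the work surface, if the arm or the gripper's body presses on something with over 40 N, if the wrist force passes 120 N, or if a joint passes its speed limit or range.

## Working session

There is one attempt and no reset: what is moved stays moved. The work goes in short steps, Python scripts to look and compute and a tool call to move; the robot and the scene stay as the last step left them, time stands still between calls to the robot, and variables do not carry over. Pictures are saved under pics/ and viewed, and the job is handed in when it is done.

Besides the shell and the picture viewer there is one more tool, called after "Call:" as name(argument=value, ...) on one line, values as JSON. drive_tool: Moves the arm, as the interface text tells. Its arguments: {"type":"object","properties":{"motion":{"type":"array","items":{"type":"number"}},"force":{"type":"number"}},"required":["motion"]}

```bash
ls; mkdir -p pics; python3 - <<'E'
from station import manip
import cv2
print(manip.sense(), manip.hold_point_z)
for n in("scene","top"):
    s=manip.snapshot(n); cv2.imwrite(f"pics/{n}0.png",s["color"][:,:,::-1]); print({k:v for k,v in s.items() if k!="color"})
E
```

```text
pics
{'t': 0.0, 'q': array([ 1.00550630e+00,  5.28486842e-01,  1.43395009e+00, -1.86302375e-05,
        1.18141545e+00, -1.78520800e-01]), 'qd': array([ 0.00018273,  0.00180935,  0.00169863,  0.00076573,  0.0025551 ,
       -0.00181391]), 'tau': array([ 1.05943579e-04, -4.42343223e+01, -1.78030032e+01, -2.51954498e-05,
        8.45043047e-03, -6.63596325e-06]), 'tcp_pos': array([0.2353311 , 0.57819488, 0.23030574]), 'tool_rot': array([ 1.92177908e-01,  9.81359452e-01, -1.05575220e-03, -4.02557461e-04]), 'force': array([-0.91209096, -0.35442226,  0.6772747 ]), 'ft_torque': array([0.05864166, 0.01679228, 0.00674334]), 'finger_gap': 1.0028026414198672} 0.0187
{'fx': 374.9391997086061, 'fy': 374.9391997086061, 'cx': 315.7385427498411, 'cy': 197.16327753850058, 'view': array([[-0.75930828, -0.65063964, -0.01090837,  0.39910615],
       [ 0.26813019, -0.32809894,  0.90579097, -0.20074537],
       [-0.59292254,  0.68484972,  0.42358437, -0.6992687 ],
       [ 0.        ,  0.        ,  0.        ,  1.        ]])}
{'fx': 512.7872572157748, 'fy': 512.7872572157748, 'cx': 315.6671788789906, 'cy': 196.17683329492365, 'view': array([[ 0.0145816 , -0.99972655,  0.01828107,  0.00265144],
       [ 0.98277661,  0.01769806,  0.18394813, -0.52480885],
       [-0.18422137,  0.01528395,  0.98276594, -1.52116285],
       [ 0.        ,  0.        ,  0.        ,  1.        ]])}
```

View pics/scene0.png

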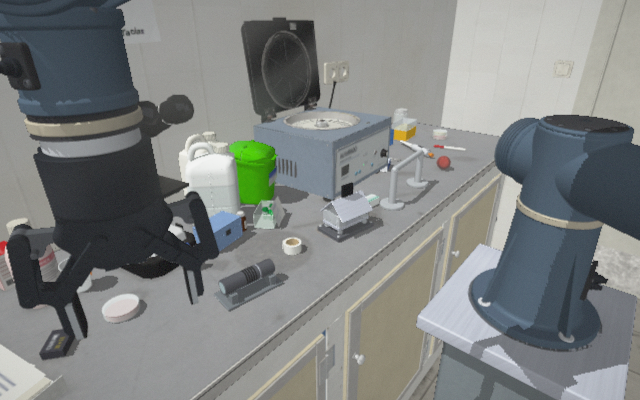

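View pics/top0.png

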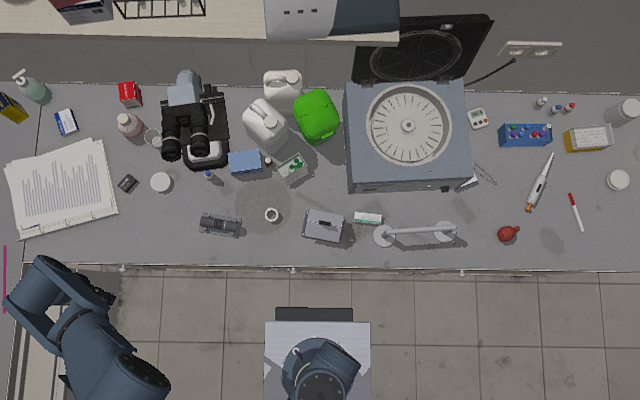

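The scene view shows the arm on the left, the barrel near (245,280), the tape at (292,246), the cover at (347,210) and the bar at (390-425,150-205). In the top view the barrel is at (219,223), the tape at (272,214), the cover at (323,225), the carton at (367,219) and the bar runs from (382,236) to (446,231). I'll enlarge both.

```bash
python3 - <<'E'
import cv2
a=cv2.imread("pics/top0.png"); 
cv2.imwrite("pics/t_a.png",cv2.resize(a[190:260,185:345],None,fx=5,fy=5,interpolation=cv2.INTER_CUBIC))
cv2.imwrite("pics/t_b.png",cv2.resize(a[190:260,295:465],None,fx=4.7,fy=4.7,interpolation=cv2.INTER_CUBIC))
a=cv2.imread("pics/scene0.png"); 
cv2.imwrite("pics/s_a.png",cv2.resize(a[130:310,200:440],None,fx=3.3,fy=3.3,interpolation=cv2.INTER_CUBIC))
E
```

```text
(no output)
```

View pics/t_a.png

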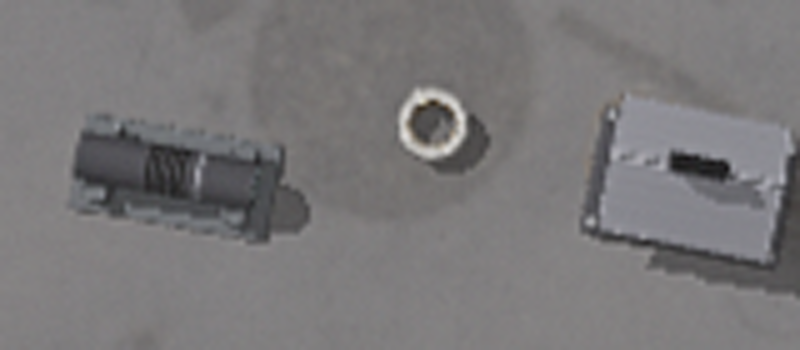

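View pics/t_b.png

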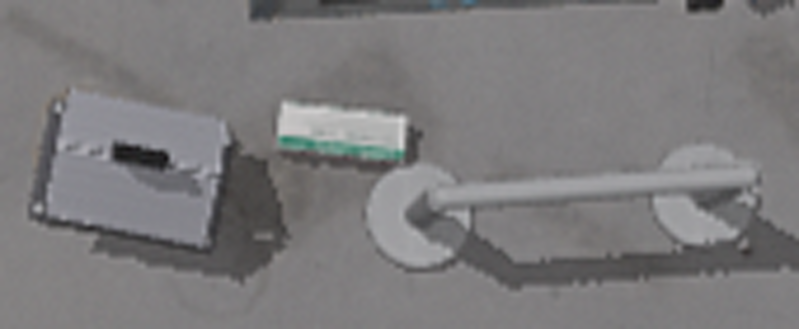

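View pics/s_a.png

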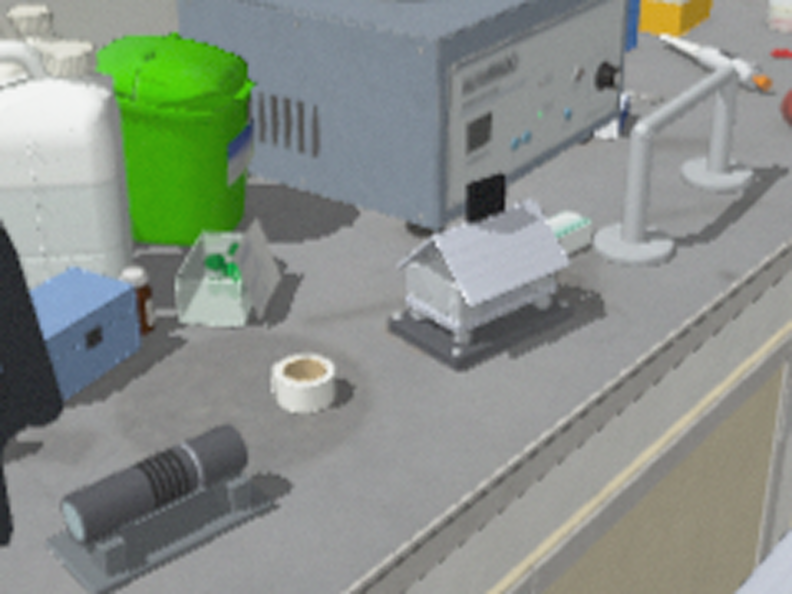

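```bash
cat > h.py <<'E'
import numpy as np, cv2
from station import manip
def ray(s,u,v):
    V=s["view"];R=V[:3,:3];t=V[:3,3]
    d=np.array([(u-s["cx"])/s["fx"],-(v-s["cy"])/s["fy"],-1.0])
    return -R.T@t, R.T@d
def onplane(s,u,v,z):
    o,d=ray(s,u,v); return o+d*(z-o[2])/d[2]
def proj(s,p):
    c=s["view"]@np.append(p,1); return np.array([s["cx"]+s["fx"]*c[0]/-c[2], s["cy"]-s["fy"]*c[1]/-c[2]])
def tri(s1,p1,s2,p2):
    o1,d1=ray(s1,*p1);o2,d2=ray(s2,*p2)
    d1/=np.linalg.norm(d1);d2/=np.linalg.norm(d2)
    A=np.c_[d1,-d2];k=np.linalg.lstsq(A,o2-o1,rcond=None)[0]
    a=o1+d1*k[0];b=o2+d2*k[1]
    return (a+b)/2,np.linalg.norm(a-b)
def blob(s,box,f,bg=None):
    x0,y0,x1,y1=box;m=f(s["color"][y0:y1,x0:x1].astype(int)).astype(np.uint8)
    n,l,st,c=cv2.connectedComponentsWithStats(m,connectivity=8)
    i=1+np.argmax(st[1:,4]);ys,xs=np.where(l==i)
    return xs+x0,ys+y0
E
python3 - <<'E'
from h import *
S=manip.snapshot("scene");T=manip.snapshot("top")
dk=lambda a:a.max(2)<55
g={}
for n,s,b in(("T",T,(305,210,345,240)),("S",S,(335,178,362,205))):
    x,y=blob(s,b,dk);r=cv2.minAreaRect(np.c_[x,y].astype(np.float32));g[n]=(x.mean(),y.mean());print(n,len(x),g[n],r)
    cnt=s["color"]; print(cnt[int(y.mean())-4:int(y.mean())+5,int(x.mean())-8:int(x.mean())+9].max(2))
print(tri(T,g["T"],S,g["S"]))
# top view: barrel pixels
print(T["color"][216:232,196:246].max(2))
print([onplane(T,*p,.11) for p in ((382,236),(446,231))])
E
```

```text
T 37 (np.float64(324.4594594594595), np.float64(222.6216216216216)) ((324.48077392578125, 222.59617614746094), (11.374736785888672, 2.941741943359375), 11.309932708740234)
[[149 149 148 151 151 150 149 150 150 148 148 147 148 147 147 148 149]
 [150 152 154 141 147 147 154 153 152 152 150 150 149 149 149 147 146]
 [151 154 150  88 104 105 136 144 140 149 145 154 153 153 151 149 147]
 [131 155 128  53  30  33  31  51  47 106 106 138 143 140 145 150 147]
 [119 166 127  53  34  43  38  38  38  37  34  33  50  44  96 151 152]
 [163 177 127  54  30  26  32  35  39  41  40  40  44  38  30 150 150]
 [142 142 130 107  80  71  57  59  44  33  32  31  38  33  49 127 136]
 [142 145 147 150 132 129 105 103  92  79  71  59  56  39  76  85 129]
 [144 143 143 144 147 150 129 115 115 117 121 106 101  86 122 118 129]]
S 124 (np.float64(347.0), np.float64(189.5)) ((347.0, 189.5), (13.0, 10.0), 90.0)
[[145 148 131  98  62  40  37  37  31  32  30  36  29  36 101 127 134]
 [146 145  88  48  32  41  34  31  30  32  35  31  33  34 108 141 159]
 [145 148  87  38  35  37  37  35  35  29  33  28  36  31 114 15
[... 3228 characters left out ...]
120 114 122 116 115 123  55  67  80  79  77  79  80  79
   82  82  82  73  77  59  58  54  59  69  88  64  59  62  65  68  70  73
   73  75  77  78  70  80  82  67  87  88  88  85  82  75]
 [133 131 121 115 115 122 111  87  81  62  53  70  77  74  95  78  75  76
   74  78  78  80  78  83  82  81  83  75  72  60  61  62  61  60  60  58
   61  65  65  52  77  80  82  67  85  92  87  84  83  80]
 [131 132 119 115 112 109 111 115 114  93  83  80  77  74 125 101  94  92
   95  95  96  80  76  76  77  77  80  79  82  79  83  82  73  83  67  57
   61  65  55  62  78  83  81  73  85  87  85  87  83  82]]
[array([ 0.3990087 , -0.18222767,  0.11      ]), array([ 0.41673367, -0.36946057,  0.11      ])]
```

```bash
python3 - <<'E'
from h import *
np.set_printoptions(linewidth=250)
S=manip.snapshot("scene");T=manip.snapshot("top")
for s in(S,T):print(-s["view"][:3,:3].T@s["view"][:3,3])
print("T cols 376..464 by 3, rows 218-250");c=T["color"].min(2)
for r in range(222,250):print(r,c[r,376:464:2])
c=S["color"].min(2);print("S")
for r in range(140,180):print(r,c[r,386:432])
for p in ((345,190),(470,185)): print("centrifuge front",onplane(T,*p,0.0),onplane(T,*p,0.1))
E
```

```text
[-0.05774167  0.67270392  0.48238624]
[0.23550049 0.03518819 1.59143617]
T cols 376..464 by 3, rows 218-250
222 [107 110  93  71 117 118 121 126 124 126 126 126 124 125 127 126 126 128 125 128 125 127 125 124 125 125 124 126 128 129 120 146 157 155 154 154 156 143 127 126 126 125 126 123]
223 [117 103  98  73 115 119 119 126 123 126 127 124 121 123 124 125 127 124 128 124 129 126 126 125 125 123 126 125 127 130 122 156 154 156 155 153 155 157 134 131 125 125 126 126]
224 [ 67  90 120  86 131 129 119 126 124 124 126 125 120 120 122 123 124 122 125 127 126 125 124 125 124 123 125 124 127 128 152 156 156 148 150 146 146 152 147 144 133 123 125 127]
225 [ 72  87 116 126 156 150 135 122 125 124 125 125 121 119 119 119 123 123 126 126 125 125 125 121 122 120 114 116 122 123 151 153 151 135 143 136 141 143 146 148 140 125 127 126]
226 [ 83 133 163 161 157 154 156 132 126 125 128 126 122 116 117 118 121 122 121 120 119 123 123 124 131 130 120 121 129 133 144 147 147 150 153 153 158 158 158 162 125 127 126 126]
227 [127 158 157 157 155 154 157 152 118 125 123 118 114 107 112 118 122 129 131 1
[... 11191 characters left out ...]
7 150 151 150 150 151 151 149 149 151 150 152 160 161 164 164 153 164 176 170 160 149 137 151 156 153 155 153 156 152 153 154 152 152]
178 [152 153 153 152 162 170 175 169 158 147 136 141 147 147 148 151 150 149 152 149 151 155 163 170 175 177 177 183 165 165 171 168 162 147 139 160 163 154 153 154 153 155 152 155 156 154]
179 [152 156 154 154 162 173 173 169 160 148 137 139 152 151 152 153 147 153 150 150 154 168 184 187 184 185 185 186 165 167 173 168 157 142 141 160 166 139 134 147 151 153 154 153 153 154]
centrifuge front [ 0.55540065 -0.08221171  0.        ] [ 0.5352993  -0.07483474  0.1       ]
centrifuge front [ 0.57893647 -0.48117287  0.        ] [ 0.55735621 -0.44872664  0.1       ]
```

```bash
cat >> h.py <<'E'
def line2(s1,a1,b1,s2,a2,b2,y):
    # 3D line seen through a1-b1 in s1 and a2-b2 in s2; returns point at world y and direction
    r=[]
    for s,a,b in((s1,a1,b1),(s2,a2,b2)):
        o,d=ray(s,*a);_,e=ray(s,*b);n=np.cross(d,e);n/=np.linalg.norm(n);r.append((n,n@o))
    d=np.cross(r[0][0],r[1][0]);d/=np.linalg.norm(d)*np.sign(d[1])
    p=np.linalg.solve(np.array([r[0][0],r[1][0],[0,1,0]]),[r[0][1],r[1][1],y]);return p,d
E
python3 - <<'E'
from h import *
S=manip.snapshot("scene");T=manip.snapshot("top")
print("bar",line2(T,(396,231.3),(432,229.1),S,(398,166),(412,156),-.28))
for p in((387,231.8),(455.5,227.7)):print(onplane(T,*p,.11))
q=[onplane(T,*p,z)for p,z in(((396,231.3),.11),((432,229.1),.11),((309.4,209),.05),((344,216),.05),((303,236),.05),((340,242.4),.05))];print(np.array(q).round(4))
for a,b in((0,1),(2,3),(4,5)):d=q[a]-q[b];print(np.degrees(np.arctan2(-d[0],d[1])))
E
```

```text
bar (array([ 0.41721891, -0.28      ,  0.11575555]), array([-0.0750022 ,  0.99687423, -0.02482815]))
[ 0.41150706 -0.19692308  0.11      ]
[ 0.42689006 -0.3976534   0.11      ]
[[ 0.4134 -0.2232  0.11  ]
 [ 0.4216 -0.3286  0.11  ]
 [ 0.4844  0.0297  0.05  ]
 [ 0.4647 -0.0758  0.05  ]
 [ 0.4017  0.0476  0.05  ]
 [ 0.3842 -0.0641  0.05  ]]
4.453776435402335
-10.575282566221237
-8.890080596465776
```

```bash
cat >> h.py <<'E'
from scipy.spatial.transform import Rotation as Ro
def go(pos,yaw):
    """yaw deg: world angle of tool y; tool pointing down. prints shift mm, rotvec deg"""
    s=manip.sense();R=Ro.from_quat(s["tool_rot"])
    y=np.radians(yaw);Y=np.array([np.cos(y),np.sin(y),0]);Z=np.array([0,0,-1.]);X=np.cross(Y,Z)
    G=Ro.from_matrix(np.c_[X,Y,Z])
    print("t %.2f"%s["t"],"tcp",s["tcp_pos"].round(4),"F",s["force"].round(1),"gap",round(s["finger_gap"],3))
    print("shift",(R.inv().apply(np.array(pos)-s["tcp_pos"])*1000).round(1),"rot",(R.inv()*G).as_rotvec(degrees=True).round(2))
E
python3 -c "
from h import *
go([.4355,-.0147,.21],-10.4)"
```

```text
t 0.40 tcp [0.2357 0.5787 0.2312] F [-0.2 -0.5 -0.1] gap 1.002
shift [-408.9 -474.2   21.3] rot [-2.000e-02  1.000e-02  7.824e+01]
```

Call:
drive_tool(motion=[-41,-47,2,0,0,8,85,-82,-95,4,0,0,16,85,-123,-142,6,0,0,24,85,-164,-190,8,0,0,32,85,-205,-237,10,0,0,40,85,-246,-284,12,0,0,48,85,-287,-332,14,0,0,56,85,-328,-379,16,0,0,64,85], force=40)

```text
t: 1.4
tcp_pos: [0.3967, 0.1036, 0.2157]
tool_rot: [0.685, 0.729, 0.0, 0.001]
force: [1.3, 1.3, -0.7]
finger_gap: 0.992
```

```bash
python3 -c "
from h import *
go([.4355,-.0147,.16],-10.4)"
```

```text
t 1.40 tcp [0.3967 0.1036 0.2157] F [ 1.3  1.3 -0.7] gap 0.992
shift [-120.5   31.2   55.7] rot [ 0.09  0.   13.98]
```

Call:
drive_tool(motion=[-48,13,15,0,0,6,60,-90,24,35,0,0,11,50,-120.5,31,50,0,0,14,40,-120.5,31,55,0,0,14,40,-120.5,31,55,0,0,14,40,-120.5,31,55,0,0,14,40])

```text
t: 2.15
tcp_pos: [0.4349, -0.0137, 0.1612]
tool_rot: [0.768, 0.641, 0.001, 0.001]
force: [0.4, -0.8, -0.0]
finger_gap: 0.466
```

```bash
python3 - <<'E'
from h import *
go([.4355,-.0147,.096],-10.4)
S=manip.snapshot("scene");T=manip.snapshot("top")
a=cv2.resize(S["color"][120:260,290:430,::-1],None,fx=4,fy=4,interpolation=cv2.INTER_CUBIC)
cv2.imwrite("pics/p1.png",a)
E
```

```text
t 2.15 tcp [ 0.4349 -0.0137  0.1612] F [ 0.4 -0.8 -0. ] gap 0.466
shift [-0.9  0.6 65.2] rot [ 0.1  -0.01  0.08]
```

View pics/p1.png

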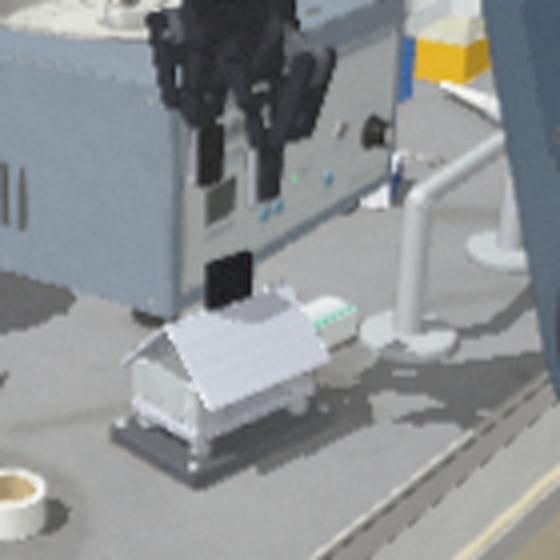

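The fingers, at (210,160) and (268,175) in the crop, straddle the fin at (230,278). I'll descend and close.

Call:
drive_tool(motion=[-1,0.5,25,0,0,0,40,-1,0.5,50,0,0,0,40,-1,0.5,64,0,0,0,40,-1,0.5,64,0,0,0,30,-1,0.5,64,0,0,0,0,-1,0.5,64,0,0,0,0,-1,0.5,64,0,0,0,0,-1,0.5,64,0,0,0,0])

```text
t: 3.25
tcp_pos: [0.436, -0.0149, 0.0978]
tool_rot: [0.768, 0.641, 0.001, 0.001]
force: [0.4, 0.3, 3.1]
finger_gap: 0.082
```

```bash
python3 - <<'E'
from h import *
go([.4355,-.0147,.23],-10.4)
S=manip.snapshot("scene")
cv2.imwrite("pics/p2.png",cv2.resize(S["color"][120:260,290:430,::-1],None,fx=4,fy=4,interpolation=cv2.INTER_CUBIC))
E
```

```text
t 3.25 tcp [ 0.436  -0.0149  0.0978] F [0.4 0.3 3.1] gap 0.082
shift [ 1.000e-01 -0.000e+00 -1.322e+02] rot [ 0.2  -0.01  0.08]
```

View pics/p2.png

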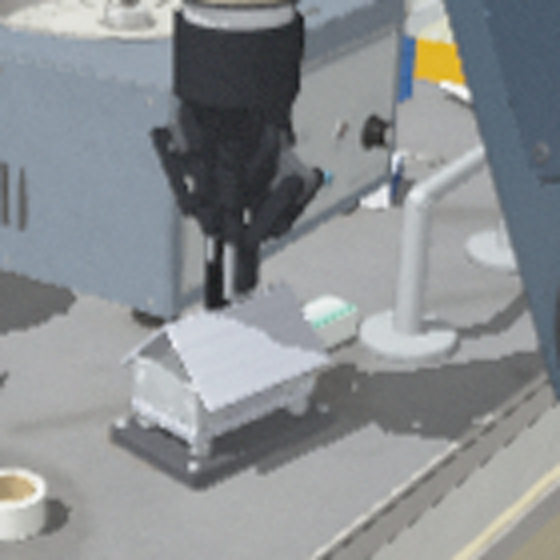

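The fin is gripped (gap about 7-8 mm). Next I'll lift it.

Call:
drive_tool(motion=[0,0,-5,0,0,0,0,0,0,-20,0,0,0,0,0,0,-45,0,0,0,0,0,0,-70,0,0,0,0,0,0,-95,0,0,0,0,0,0,-120,0,0,0,0,0,0,-132,0,0,0,0,0,0,-132,0,0,0,0])

```text
t: 4.3
tcp_pos: [0.4357, -0.0149, 0.2301]
tool_rot: [0.768, 0.641, 0.001, 0.002]
force: [0.4, -0.4, -0.8]
finger_gap: 0.08
```

```bash
python3 - <<'E'
from h import *
go([.419,-.297,.23],4.5)
S=manip.snapshot("scene");T=manip.snapshot("top")
cv2.imwrite("pics/p3.png",cv2.resize(S["color"][60:260,270:470,::-1],None,fx=3,fy=3,interpolation=cv2.INTER_CUBIC))
cv2.imwrite("pics/p3t.png",cv2.resize(T["color"][180:260,275:475,::-1],None,fx=4,fy=4,interpolation=cv2.INTER_CUBIC))
E
```

```text
t 4.30 tcp [ 0.4357 -0.0149  0.2301] F [ 0.4 -0.4 -0.8] gap 0.08
shift [-280.5   34.1    0.3] rot [  0.27   0.04 -14.82]
```

View pics/p3.png

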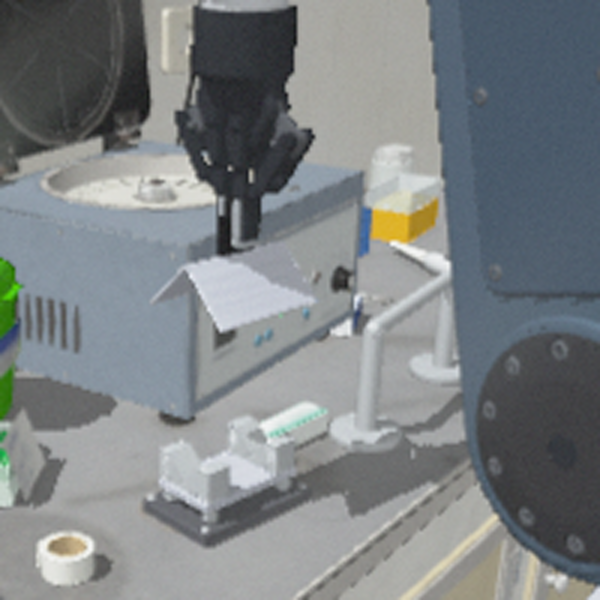

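View pics/p3t.png

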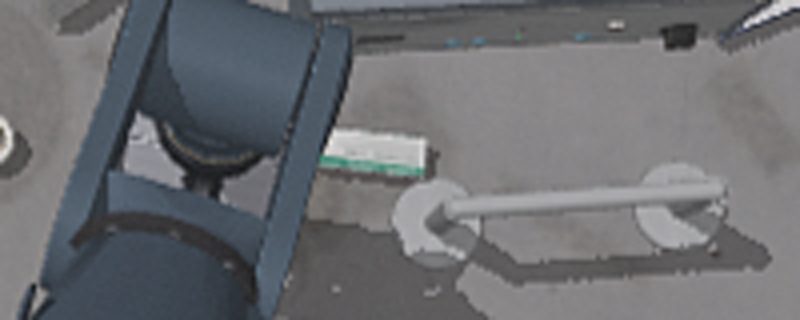

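The cover hangs level in the gripper, with its gable at (188,265) in the scene crop, and the bare V-block shows at (225,470). Next I'll carry it to the bar.

Call:
drive_tool(motion=[-20,2,0,0,0,-1,0,-55,7,0,0,0,-3,0,-95,12,0,0,0,-5,0,-135,16,0,0,0,-7,0,-175,21,0,0,0,-9.5,0,-215,26,0,0,0,-12,0,-255,31,0,0,0,-14,0,-280,34,0,0,0,-14.8,0])

```text
t: 5.4
tcp_pos: [0.4175, -0.2979, 0.2275]
tool_rot: [0.679, 0.734, 0.001, -0.0]
force: [-0.1, -0.3, -0.7]
finger_gap: 0.081
```

Call:
drive_tool(motion=[0,0,0,0,0,0,0,0,0,0,0,0,0,0])

```text
t: 5.65
tcp_pos: [0.4167, -0.2965, 0.2262]
tool_rot: [0.679, 0.734, 0.001, -0.002]
force: [0.1, 0.5, -1.8]
finger_gap: 0.083
```

```bash
python3 - <<'E'
from h import *
go([.419,-.297,.150],4.5)
S=manip.snapshot("scene");T=manip.snapshot("top")
cv2.imwrite("pics/p4.png",cv2.resize(S["color"][60:260,270:470,::-1],None,fx=3,fy=3,interpolation=cv2.INTER_CUBIC))
cv2.imwrite("pics/p4t.png",cv2.resize(T["color"][180:260,275:475,::-1],None,fx=4,fy=4,interpolation=cv2.INTER_CUBIC))
E
```

```text
t 5.65 tcp [ 0.4167 -0.2965  0.2262] F [ 0.1  0.5 -1.8] gap 0.083
shift [-1.   2.4 76.2] rot [-0.1  -0.27 -0.1 ]
```

View pics/p4.png

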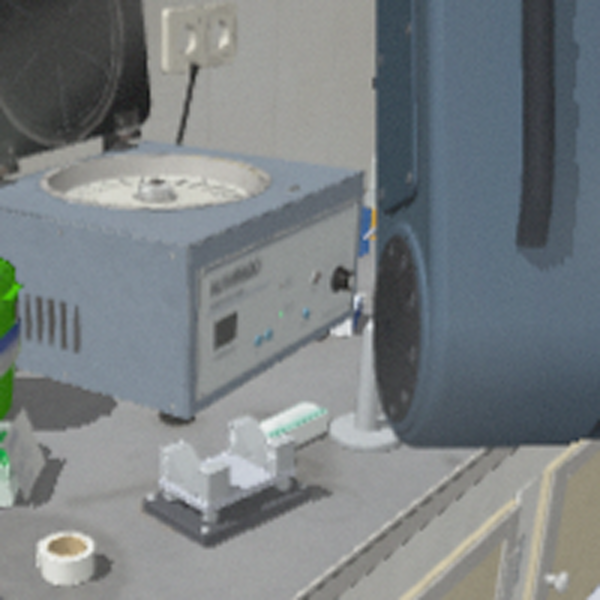

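View pics/p4t.png

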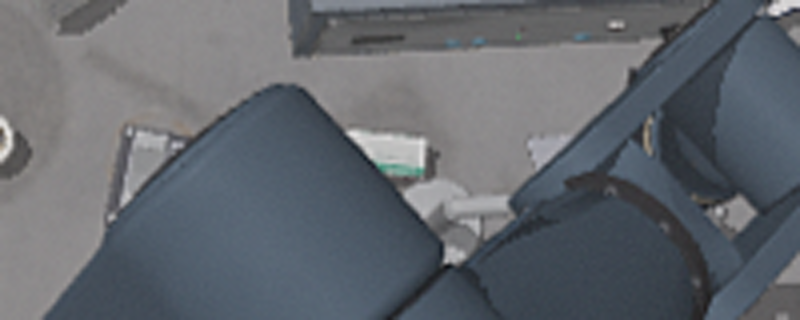

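Call:
drive_tool(motion=[-0.5,1,10,0,0,0,0,-1,2.4,30,0,0,0,0,-1,2.4,50,0,0,0,0,-1,2.4,70,0,0,0,0,-1,2.4,85,0,0,0,0,-1,2.4,92,0,0,0,0,-1,2.4,92,0,0,0,0])

```text
t: 6.62
tcp_pos: [0.4194, -0.2965, 0.1345]
tool_rot: [0.679, 0.734, 0.001, -0.002]
force: [-0.0, -0.4, -0.8]
finger_gap: 0.088
```

```bash
python3 - <<'E'
from h import *
go([.419,-.297,.129],4.5)
E
```

```text
t 6.62 tcp [ 0.4194 -0.2965  0.1345] F [-0.  -0.4 -0.8] gap 0.088
shift [-0.5 -0.4  5.5] rot [-0.08 -0.23 -0.02]
```

Call:
drive_tool(motion=[0,0,2,0,0,0,0,0,0,4,0,0,0,0,0,0,5,0,0,0,0,0,0,5,0,0,0,0])

```text
t: 7.12
tcp_pos: [0.4205, -0.2972, 0.1304]
tool_rot: [0.679, 0.734, 0.001, -0.0]
force: [1.2, 1.8, 4.6]
finger_gap: 0.088
```

Call:
drive_tool(motion=[0,1,0,0,0,0,0,0,1,0,0,0,0,0])

```text
t: 7.38
tcp_pos: [0.4211, -0.2969, 0.13]
tool_rot: [0.679, 0.734, 0.001, -0.001]
force: [-0.3, -0.2, 0.6]
finger_gap: 0.083
```

Call:
drive_tool(motion=[0,0,1.5,0,0,0,0,0,0,1.5,0,0,0,0])

```text
t: 7.62
tcp_pos: [0.4214, -0.297, 0.1296]
tool_rot: [0.679, 0.734, 0.001, -0.0]
force: [-0.1, 1.6, 10.4]
finger_gap: 0.084
```

Now it carries 10 N vertically with no side force, so it is seated. I'll open gently and back off upward.

Call:
drive_tool(motion=[0,0,-0.5,0,0,0,8,0,0,-0.5,0,0,0,12,0,0,-0.5,0,0,0,20,0,0,-0.5,0,0,0,30,0,0,-0.5,0,0,0,36,0,0,-0.5,0,0,0,36])

```text
t: 8.38
tcp_pos: [0.4213, -0.297, 0.13]
tool_rot: [0.679, 0.734, 0.001, -0.001]
force: [0.4, -0.9, -0.1]
finger_gap: 0.426
```

Call:
drive_tool(motion=[0,0,-10,0,0,0,36,0,0,-35,0,0,0,36,0,0,-65,0,0,0,36,0,0,-100,0,0,0,36,0,0,-110,0,0,0,36])

```text
t: 9.0
tcp_pos: [0.4222, -0.2982, 0.2427]
tool_rot: [0.679, 0.734, 0.001, 0.002]
force: [-0.4, 0.4, 0.3]
finger_gap: 0.419
```

```bash
python3 - <<'E'
from h import *
go([.40,-.0,.24],-10.4)
S=manip.snapshot("scene")
cv2.imwrite("pics/p5.png",cv2.resize(S["color"][100:300,200:440,::-1],None,fx=3,fy=3,interpolation=cv2.INTER_CUBIC))
E
```

```text
t 9.00 tcp [ 0.4222 -0.2982  0.2427] F [-0.4  0.4  0.3] gap 0.419
shift [299.    1.4   2. ] rot [ 0.24  0.11 14.93]
```

```bash
python3 - <<'E'
from h import *
S=manip.snapshot("scene");T=manip.snapshot("top")
f=lambda x,y:(200+(x-1.15)/3.3,130+(y-1.15)/3.3)
g=lambda x,y:(185+(x-2)/5,190+(y-2)/5)
print(line2(T,g(78,157),g(258,190),S,f(73.5,519),f(236,455),.2))
a,b=onplane(T,*g(78,157),.036),onplane(T,*g(258,190),.036);print(a,b,(a+b)/2,np.linalg.norm(a-b),np.degrees(np.arctan2(-(a-b)[0],(a-b)[1])))
# ends triangulated
for p,q in ((g(78,157),f(73.5,519)),(g(258,190),f(236,455))):print(tri(T,p,S,q))
go([.43,.265,.2],-9)
E
```

```text
(array([0.41799413, 0.2       , 0.02482297]), array([0.15666878, 0.98479692, 0.07503277]))
[0.44381637 0.36160809 0.036     ] [0.4254504  0.25138619 0.036     ] [0.43463338 0.30649714 0.036     ] 0.11174156619151551 -9.460124290331347
(array([0.44427321, 0.36209771, 0.03635833]), np.float64(0.0014713799727285118))
(array([0.42717608, 0.25317909, 0.02774132]), np.float64(0.001897284156215198))
t 9.15 tcp [ 0.4211 -0.297   0.24  ] F [-0.3 -0.2 -1. ] gap 0.422
shift [559.5  53.1  41. ] rot [ 0.03 -0.1  13.52]
```

View pics/p5.png

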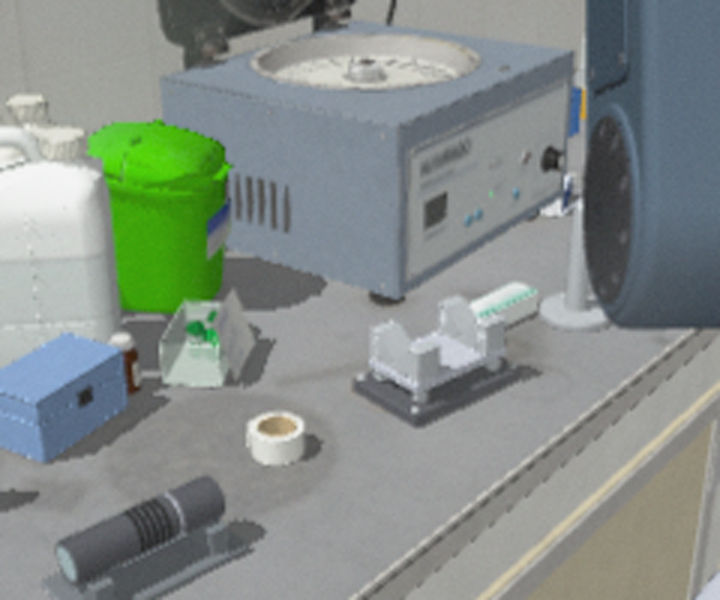

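Scene crop: the barrel is undisturbed on its rest, from (70,555) to (220,495). The tape is at (276,437), the V-block at (435,360), and the cover is hidden behind the arm. Next I'll move over the barrel.

Call:
drive_tool(motion=[30,3,-5,0,0,1,50,80,8,-5,0,0,2,70,135,13.5,-5,0,0,4,85,190,19.5,-5,0,0,5,85,245,25,-5,0,0,6,85,300,30,-5,0,0,7,85,355,36,0,0,0,9,85,410,42,10,0,0,11,85])

```text
t: 10.15
tcp_pos: [0.4299, 0.1167, 0.2295]
tool_rot: [0.746, 0.666, 0.0, -0.001]
force: [1.0, 0.3, -0.2]
finger_gap: 0.992
```

```bash
python3 - <<'E'
from h import *
go([.4347,.3065,.13],-9.4)
E
```

```text
t 10.15 tcp [0.4299 0.1167 0.2295] F [ 1.   0.3 -0.2] gap 0.992
shift [188.9 -16.8  99.8] rot [-0.08 -0.09  2.84]
```

Call:
drive_tool(motion=[50,-4,15,0,0,1,85,100,-9,30,0,0,2,85,150,-13,50,0,0,2.8,85,180,-16,65,0,0,2.8,85,189,-17,70,0,0,2.8,85,189,-17,70,0,0,2.8,85])

```text
t: 10.9
tcp_pos: [0.4336, 0.3061, 0.1586]
tool_rot: [0.762, 0.647, -0.001, -0.001]
force: [0.2, 0.0, 0.5]
finger_gap: 0.994
```

```bash
python3 - <<'E'
from h import *
go([.4347,.3065,.12],-9.4)
S=manip.snapshot("scene");T=manip.snapshot("top")
cv2.imwrite("pics/p6.png",cv2.resize(S["color"][120:320,190:450,::-1],None,fx=3,fy=3,interpolation=cv2.INTER_CUBIC))
cv2.imwrite("pics/p6t.png",cv2.resize(T["color"][190:260,300:470,::-1],None,fx=4.7,fy=4.7,interpolation=cv2.INTER_CUBIC))
cv2.imwrite("pics/p6s.png",cv2.resize(S["color"][120:250,310:430,::-1],None,fx=4.5,fy=4.5,interpolation=cv2.INTER_CUBIC))
np.savez("d6.npz",S=S["color"],T=T["color"])
E
```

```text
t 10.90 tcp [0.4336 0.3061 0.1586] F [0.2 0.  0.5] gap 0.994
shift [ 0.6  1.2 38.6] rot [-0.22  0.03  0.1 ]
```

View pics/p6.png

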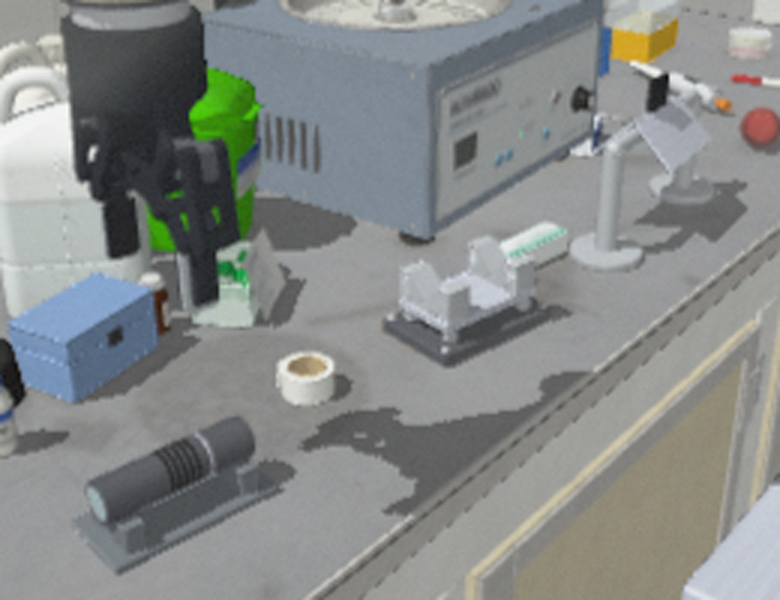

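View pics/p6t.png

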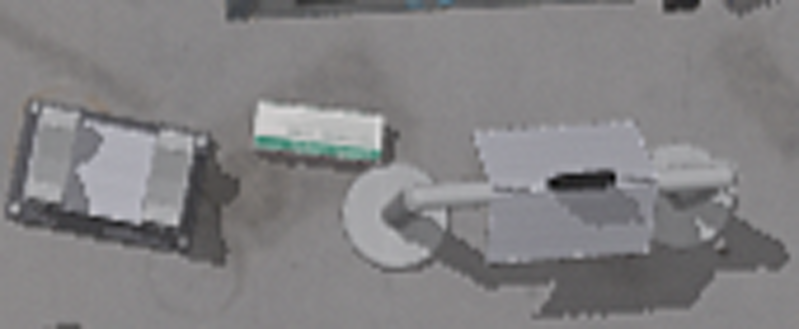

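View pics/p6s.png

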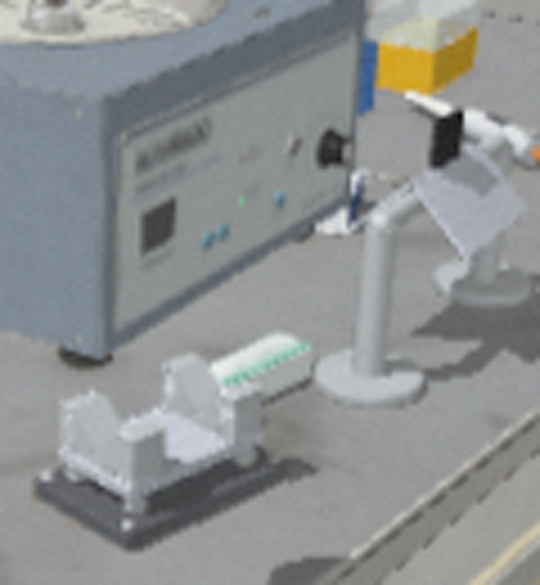

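The cover hangs astride the bar, spanning x=480-650 in the top crop with the bar at 405-735, and clears the posts at both ends. Next I'll measure the V-block more closely.

```bash
python3 - <<'E'
import numpy as np,cv2
d=np.load("d6.npz")
cv2.imwrite("pics/v_t.png",cv2.resize(d["T"][205:250,298:350,::-1],None,fx=13,fy=13,interpolation=cv2.INTER_CUBIC))
cv2.imwrite("pics/v_s.png",cv2.resize(d["S"][195:245,312:382,::-1],None,fx=11,fy=11,interpolation=cv2.INTER_CUBIC))
E
```

```text
(no output)
```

View pics/v_t.png

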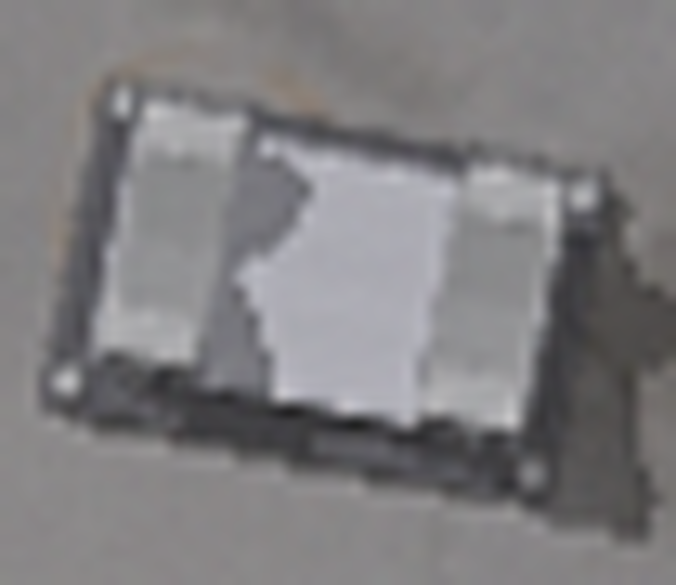

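View pics/v_s.png

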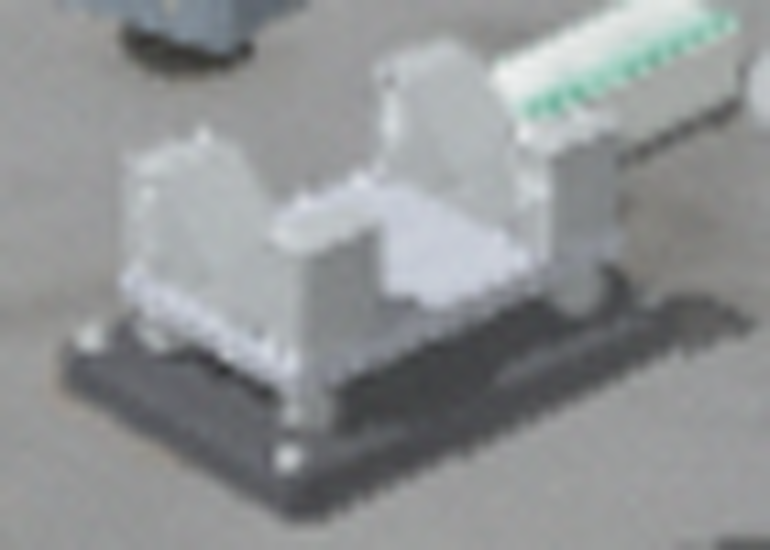

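```bash
python3 - <<'E'
from h import *
S=manip.snapshot("scene");T=manip.snapshot("top")
t=lambda x,y:(298+(x-6)/13,205+(y-6)/13)
s=lambda x,y:(312+(x-5)/11,195+(y-5)/11)
P=np.array([onplane(T,*t(*p),.013) for p in((123,102),(582,197),(532,472),(67,380))]);print(P.round(4),P.mean(0).round(4))
yw=lambda d:np.degrees(np.arctan2(-d[0],d[1]))
print(yw(P[0]-P[1]),yw(P[3]-P[2]))
Q=np.array([onplane(T,*t(*p),.06) for p in((145,98),(568,180),(520,425),(95,345))]);print(Q.round(4),Q.mean(0).round(4),yw(Q[0]-Q[1]),yw(Q[3]-Q[2]),np.linalg.norm(Q[0]-Q[1]),np.linalg.norm(Q[0]-Q[3]))
for a,b in(((123,102),(92,335)),((67,380),(288,457)),((95,345),(300,258)),((520,425),(553,155))):print(tri(T,t(*a),S,s(*b)))
print("sc",[onplane(S,*s(*b),.013).round(4) for b in((92,335),(288,457))])
B=np.array([proj(T,[.4355,-.0147,.111])]);print(B)
x,y=blob(T,(405,215,440,240),lambda a:a.max(2)<55);print("fin",x.mean(),y.mean(),onplane(T,x.mean(),y.mean(),.139))
x2,y2=blob(S,(398,140,420,160),lambda a:a.max(2)<55);print(x2.mean(),y2.mean(),tri(T,(x.mean(),y.mean()),S,(x2.mean(),y2.mean())))
E
```

```text
[[ 0.4796  0.0369  0.013 ]
 [ 0.4585 -0.0733  0.013 ]
 [ 0.3925 -0.0617  0.013 ]
 [ 0.4126  0.049   0.013 ]] [ 0.4358 -0.0123  0.013 ]
-10.826156805930902 -10.274891254235277
[[ 0.4733  0.0317  0.06  ]
 [ 0.4558 -0.0668  0.06  ]
 [ 0.3986 -0.056   0.06  ]
 [ 0.4155  0.0423  0.06  ]] [ 0.4358 -0.0122  0.06  ] -10.09719257383761 -9.747937058291052 0.10003067036105187 0.058791687150512265
(array([0.47944725, 0.03700442, 0.0150518 ]), np.float64(0.0004637539758623993))
(array([0.41284904, 0.04921093, 0.01348508]), np.float64(0.0008196268478626888))
(array([0.41580599, 0.04241815, 0.05915733]), np.float64(0.0004987092028879581))
(array([ 0.40601879, -0.0528954 ,  0.04906558]), np.float64(0.014523208469462187))
sc [array([0.482 , 0.0343, 0.013 ]), array([0.4137, 0.0487, 0.013 ])]
[[324.5061568  222.51196123]]
fin 423.6216216216216 228.02702702702703 [ 0.42065727 -0.29751059  0.139     ]
409.03921568627453 150.2156862745098 (array([ 0.42036358, -0.29719563,  0.14057166]), np.float64(0.00020723709018815478))
```

```bash
python3 - <<'E'
from h import *
T=manip.snapshot("top");S=manip.snapshot("scene")
a=onplane(T,199.7,221.2,.047);b=onplane(T,235.1,227.8,.047);print(a,b,(a+b)/2,np.linalg.norm(a-b))
cv2.imwrite("pics/b_s.png",cv2.resize(S["color"][250:315,210:290,::-1],None,fx=10,fy=9.2,interpolation=cv2.INTER_CUBIC))
for c in([.4347,.3065],):
  for k in(-55,55):
    d=np.array([np.sin(np.radians(9.5)),np.cos(np.radians(9.5))])
    p=np.append(np.array(c)+d*k/1000,.034);q=proj(S,p);print(k,q,((q-[210,250])*[10,9.2]+5))
E
```

```text
[0.44170807 0.36077155 0.047     ] [0.42344384 0.25314481 0.047     ] [0.43257595 0.30695818 0.047     ] 0.10916546078713855
-55 [272.29892774 265.13579328] [627.98927745 144.24929819]
55 [223.22857798 287.73385249] [137.2857798  352.15144291]
```

View pics/b_s.png

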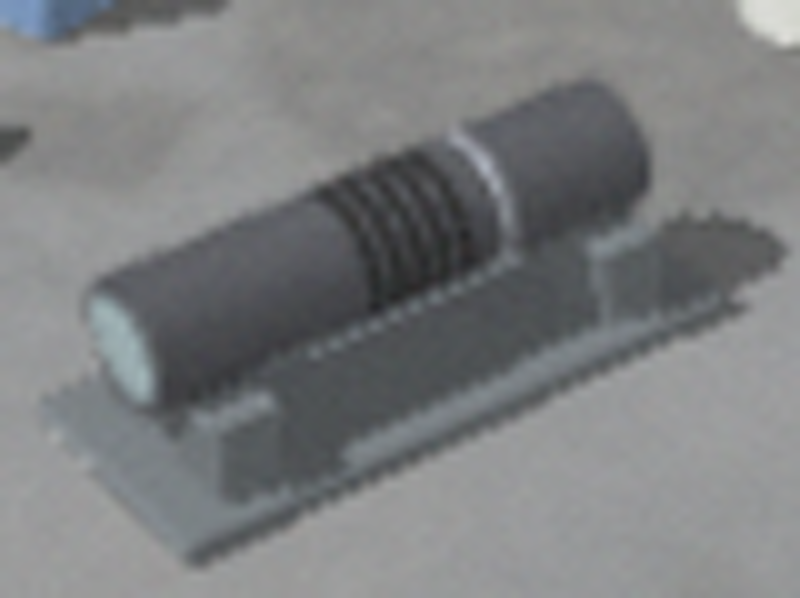

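Call:
drive_tool(motion=[1,0.5,20,0,0,0,70,2,0.5,50,0,0,0,65,2,0.5,80,0,0,0,65,2,0.5,110,0,0,0,65,2,0.5,130,0,0,0,65,2,0.5,140,0,0,0,65,2,0.5,143,0,0,0,65,2,0.5,143,0,0,0,60])

```text
t: 12.2
tcp_pos: [0.4362, 0.3079, 0.018]
tool_rot: [0.763, 0.646, 0.001, -0.001]
force: [-0.6, 0.5, 0.2]
finger_gap: 0.704
```

```bash
python3 - <<'E'
from h import *
go([.4345,.308,.0155],-9.5)
E
```

```text
t 12.20 tcp [0.4362 0.3079 0.018 ] F [-0.6  0.5  0.2] gap 0.704
shift [-0.2 -1.7  2.5] rot [ 0.02 -0.14  0.05]
```

Now I'll close slowly so the barrel self-centres.

Call:
drive_tool(motion=[0,-1.5,2.5,0,0,0,45,0,-1.5,2.5,0,0,0,36,0,-1.5,2.5,0,0,0,33,0,-1.5,2.5,0,0,0,31,0,-1.5,2.5,0,0,0,29,0,-1.5,2.5,0,0,0,27], force=30)

```text
t: 12.95
tcp_pos: [0.4375, 0.3085, 0.0163]
tool_rot: [0.763, 0.647, 0.004, 0.001]
force: [4.5, -2.9, 2.3]
finger_gap: 0.34
```

```bash
python3 - <<'E'
from h import *
go([.4345,.308,.0155],-9.5)
S=manip.snapshot("scene")
cv2.imwrite("pics/p7.png",cv2.resize(S["color"][210:315,200:310,::-1],None,fx=5.5,fy=5.5,interpolation=cv2.INTER_CUBIC))
E
```

```text
t 12.95 tcp [0.4375 0.3085 0.0163] F [ 4.5 -2.9  2.3] gap 0.34
shift [-1.  -2.9  0.8] rot [ 0.31 -0.27  0.06]
```

View pics/p7.png

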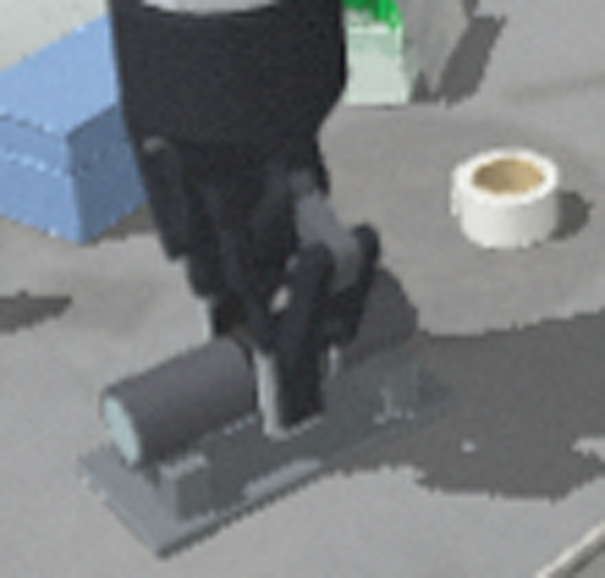

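The barrel is in the jaws (29 mm gap) with a 4.5 N side load. I'll shift the tool to relieve that before tightening.

Call:
drive_tool(motion=[-0.5,1.5,0,0,0,0,27,-0.5,1.5,0,0,0,0,27], force=30)

```text
t: 13.25
tcp_pos: [0.4377, 0.308, 0.0164]
tool_rot: [0.763, 0.646, 0.003, -0.0]
force: [-2.8, 3.3, 3.7]
finger_gap: 0.343
```

```bash
python3 - <<'E'
from h import *
go([.4345,.308,.0155],-9.5);print(manip.sense()["ft_torque"])
E
```

```text
t 13.25 tcp [0.4377 0.308  0.0164] F [-2.8  3.3  3.7] gap 0.343
shift [-0.5 -3.1  0.9] rot [ 0.19 -0.25  0.03]
[ 0.41582352  0.33184222 -0.03097775]
```

Call:
drive_tool(motion=[0,0,0,0,0,0,15,0,0,0,0,0,0,15,0,0,0,0,0,0,15], force=90)

```text
t: 13.62
tcp_pos: [0.4376, 0.308, 0.0165]
tool_rot: [0.763, 0.646, 0.003, -0.0]
force: [-0.1, 0.1, 4.9]
finger_gap: 0.324
```

Call:
drive_tool(motion=[0,0,-5,0,0,0,15,0,0,-20,0,0,0,15,0,0,-45,0,0,0,15,0,0,-75,0,0,0,15,0,0,-105,0,0,0,15,0,0,-120,0,0,0,15,0,0,-120,0,0,0,15])

```text
t: 14.5
tcp_pos: [0.4376, 0.3078, 0.1376]
tool_rot: [0.763, 0.646, 0.004, 0.0]
force: [-0.9, 0.3, -2.3]
finger_gap: 0.326
```

```bash
python3 - <<'E'
from h import *
go([.4358,-.0122,.13],-10.2)
S=manip.snapshot("scene");T=manip.snapshot("top")
cv2.imwrite("pics/p8.png",cv2.resize(S["color"][130:315,190:330,::-1],None,fx=4,fy=3.2,interpolation=cv2.INTER_CUBIC))
cv2.imwrite("pics/p8t.png",cv2.resize(T["color"][195:255,185:265,::-1],None,fx=8,fy=8,interpolation=cv2.INTER_CUBIC))
E
```

```text
t 14.50 tcp [0.4376 0.3078 0.1376] F [-0.9  0.3 -2.3] gap 0.326
shift [-316.    50.8    6.1] rot [ 0.3  -0.32  0.74]
```

View pics/p8.png

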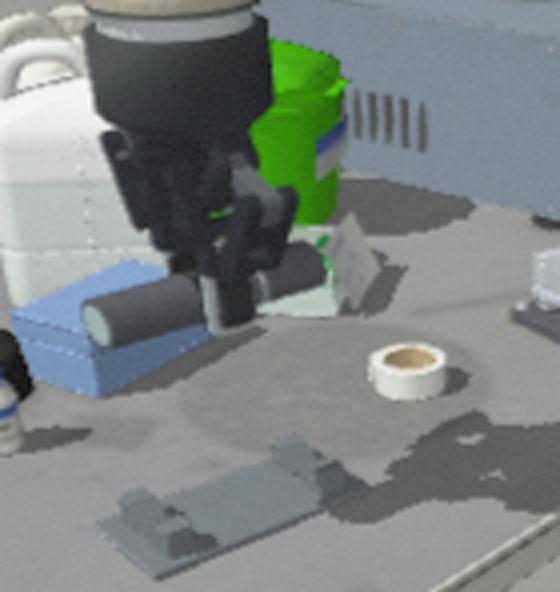

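View pics/p8t.png

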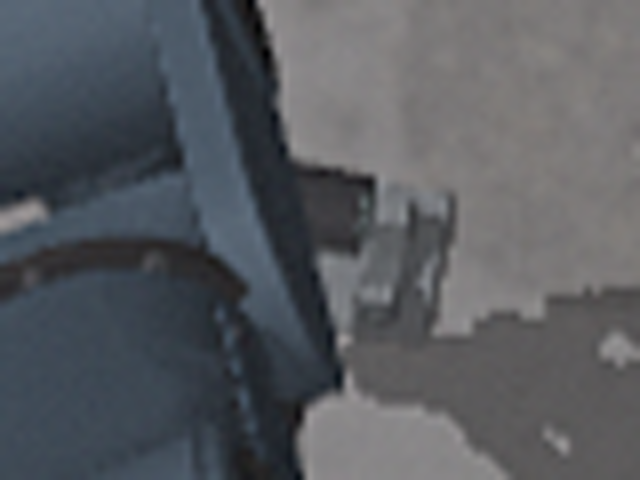

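```bash
python3 - <<'E'
from h import *
T=manip.snapshot("top");S=manip.snapshot("scene")
s=manip.sense();R=Ro.from_quat(s["tool_rot"]).as_matrix();c=s["tcp_pos"]-R[:,2]*.0187;print(c,R.round(3))
for k in(-55,0,55):
    p=c+R[:,0]*k/1000;q=proj(S,p);print(k,q.round(2),((q-[190,130])*[4,3.2]+[1.5,1.1]).round(1),proj(T,p).round(1),((proj(T,p)-[185,195])*8+3.5).round(1))
print((proj(S,c+R[:,0]*.055+[0,0,.01])-proj(S,c+R[:,0]*.055)),(proj(S,c+R[:,0]*.065)-proj(S,c+R[:,0]*.055)))
cv2.imwrite("pics/p9.png",cv2.resize(S["color"][195:250,200:280,::-1],None,fx=10,fy=10,interpolation=cv2.INTER_CUBIC))
E
```

```text
[0.43624869 0.30712044 0.15407231] [[ 0.164  0.986  0.001]
 [ 0.986 -0.164  0.003]
 [ 0.003  0.001 -1.   ]]
-55 [267.71 212.78] [312.3 266. ] [230.1 221.8] [364.2 217.8]
0 [242.3  221.88] [210.7 295.1] [210.9 218.3] [211.  189.7]
55 [214.4  231.87] [ 99.1 327.1] [191.8 214.8] [ 57.9 161.6]
[-0.72752288 -5.0277655 ] [-5.36915301  1.92278913]
```

View pics/p9.png

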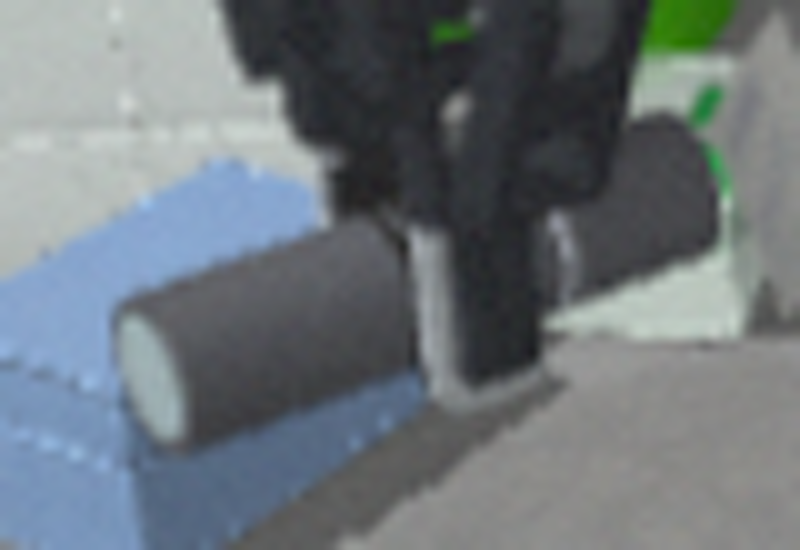

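The barrel is gripped centred: the end caps at (153,378) and (683,185) in the crop are within about 1 mm of the prediction from the tool pose. I'll carry it to the V.

Call:
drive_tool(motion=[-20,3,0,0,0,0,15,-60,10,0,0,0,0,15,-105,17,0,0.1,-0.1,0.2,15,-150,24,0,0.1,-0.1,0.3,15,-195,31,2,0.2,-0.2,0.5,15,-240,39,4,0.2,-0.2,0.6,15,-285,46,6,0.3,-0.3,0.7,15,-316,51,6,0.3,-0.3,0.7,15])

```text
t: 15.7
tcp_pos: [0.4336, -0.0153, 0.1279]
tool_rot: [0.768, 0.641, -0.003, -0.002]
force: [0.2, 0.2, -1.8]
finger_gap: 0.327
```

Call:
drive_tool(motion=[0,0,0,0,0,0,15,0,0,0,0,0,0,15,0,0,0,0,0,0,15])

```text
t: 16.08
tcp_pos: [0.433, -0.0145, 0.1277]
tool_rot: [0.767, 0.641, -0.003, -0.002]
force: [0.4, 0.5, -1.7]
finger_gap: 0.324
```

```bash
python3 - <<'E'
from h import *
go([.4358,-.0122,.06],-10.2)
S=manip.snapshot("scene")
cv2.imwrite("pics/p10.png",cv2.resize(S["color"][150:250,290:410,::-1],None,fx=6,fy=6,interpolation=cv2.INTER_CUBIC))
T=manip.snapshot("top")
cv2.imwrite("pics/p10t.png",cv2.resize(T["color"][195:255,285:365,::-1],None,fx=8,fy=8,interpolation=cv2.INTER_CUBIC))
E
```

```text
t 16.07 tcp [ 0.433  -0.0145  0.1277] F [ 0.4  0.5 -1.7] gap 0.324
shift [ 2.9  2.9 67.7] rot [-0.41  0.13 -0.  ]
```

View pics/p10.png

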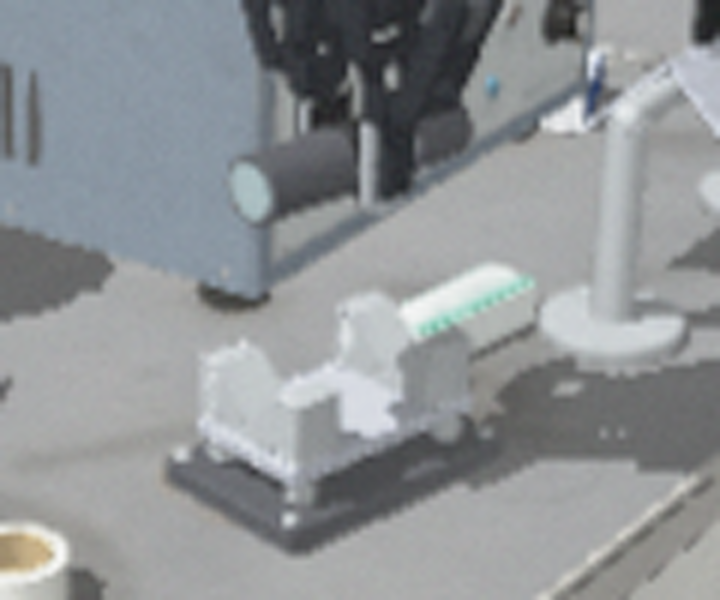

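View pics/p10t.png

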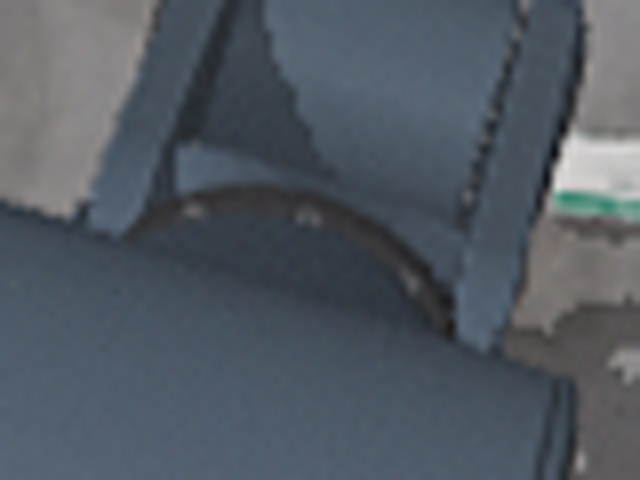

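Call:
drive_tool(motion=[2,2,10,-0.2,0,0,15,3,3,30,-0.4,0.1,0,15,3,3,50,-0.4,0.1,0,15,3,3,60,-0.4,0.1,0,15,3,3,68,-0.4,0.1,0,15,3,3,70,-0.4,0.1,0,15,3,3,70,-0.4,0.1,0,15])

```text
t: 17.05
tcp_pos: [0.4365, -0.0121, 0.058]
tool_rot: [0.767, 0.642, -0.0, 0.001]
force: [-0.5, -0.4, -2.1]
finger_gap: 0.324
```

```bash
python3 - <<'E'
from h import *
go([.4358,-.0122,.0445],-10.2)
S=manip.snapshot("scene")
cv2.imwrite("pics/p11.png",cv2.resize(S["color"][185:250,310:390,::-1],None,fx=9,fy=9,interpolation=cv2.INTER_CUBIC))
s=manip.sense();R=Ro.from_quat(s["tool_rot"]).as_matrix();c=s["tcp_pos"]-R[:,2]*.0187
for k in(-55,0,55):
    p=c+R[:,0]*k/1000;q=proj(S,p);print(k,q.round(2),((q-[310,185])*9+4).round(1))
E
```

```text
t 17.05 tcp [ 0.4365 -0.0121  0.058 ] F [-0.5 -0.4 -2.1] gap 0.324
shift [-0.2 -0.7 13.5] rot [0.05 0.05 0.03]
-55 [361.29 195.19] [465.6  95.7]
0 [345.71 201.23] [325.4 150.1]
55 [329.06 207.68] [175.5 208.1]
```

View pics/p11.png

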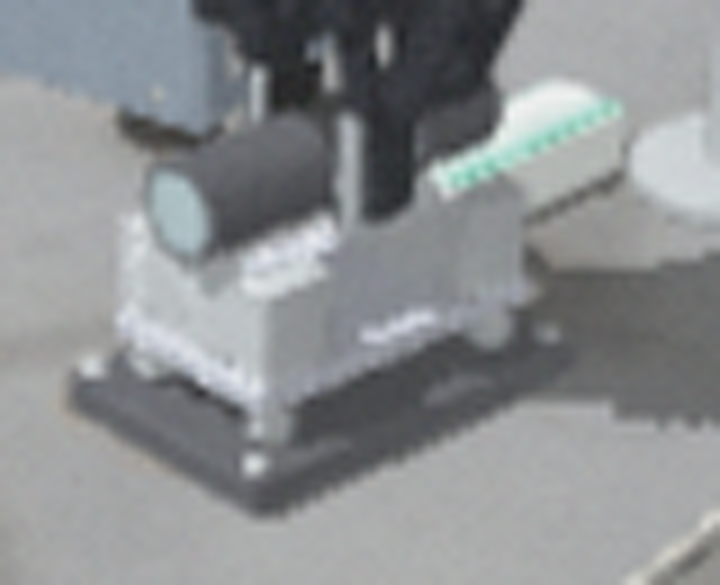

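The barrel is directly above the V, with its near cap at (180,210) against a predicted (175,208). I'll lower it gently to contact.

Call:
drive_tool(motion=[0,-0.5,4,0,0,0,15,0,-0.5,8,0,0,0,15,0,-0.5,11,0,0,0,15,0,-0.5,11,0,0,0,15])

```text
t: 17.6
tcp_pos: [0.436, -0.012, 0.0469]
tool_rot: [0.767, 0.642, -0.0, 0.001]
force: [-0.2, -0.1, -2.1]
finger_gap: 0.323
```

Call:
drive_tool(motion=[0,0,1.5,0,0,0,15,0,0,2,0,0,0,15,0,0,2,0,0,0,15])

```text
t: 17.98
tcp_pos: [0.4363, -0.0121, 0.0452]
tool_rot: [0.767, 0.642, 0.0, 0.001]
force: [-0.2, 0.3, 3.2]
finger_gap: 0.323
```

Call:
drive_tool(motion=[0,0,1,0,0,0,15,0,0,1,0,0,0,15,0,0,1,0,0,0,15])

```text
t: 18.35
tcp_pos: [0.4364, -0.0121, 0.0444]
tool_rot: [0.767, 0.642, 0.0, 0.001]
force: [-0.4, 1.3, 5.7]
finger_gap: 0.322
```

```bash
python3 -c "
from h import *
for i in range(4): go([.4358,-.0122,.0395],-10.2);manip.snapshot('scene')"
```

```text
t 18.35 tcp [ 0.4364 -0.0121  0.0444] F [-0.4  1.3  5.7] gap 0.322
shift [-0.2 -0.6  4.9] rot [0.12 0.05 0.01]
t 18.40 tcp [ 0.4364 -0.0121  0.0444] F [0.1 0.  5.5] gap 0.324
shift [-0.2 -0.6  4.9] rot [0.12 0.05 0.01]
t 18.45 tcp [ 0.4364 -0.0121  0.0444] F [0.4 0.9 4.9] gap 0.323
shift [-0.2 -0.6  4.9] rot [0.13 0.05 0.01]
t 18.50 tcp [ 0.4365 -0.0121  0.0444] F [0.8 0.2 5.3] gap 0.32
shift [-0.2 -0.7  4.9] rot [0.13 0.05 0.01]
```

Call:
drive_tool(motion=[0,0,1,0,0,0,15,0,0,1.5,0,0,0,15,0,0,1.5,0,0,0,15,0,0,1.5,0,0,0,15])

```text
t: 19.05
tcp_pos: [0.4367, -0.0122, 0.0432]
tool_rot: [0.767, 0.641, 0.001, 0.001]
force: [0.0, 0.6, 7.2]
finger_gap: 0.324
```

```bash
python3 -c "
from h import *
for i in range(4): go([.4358,-.0122,.0395],-10.2);manip.snapshot('scene')"
```

```text
t 19.05 tcp [ 0.4367 -0.0122  0.0432] F [0.  0.6 7.2] gap 0.324
shift [-0.2 -0.9  3.7] rot [ 0.17  0.05 -0.01]
t 19.10 tcp [ 0.4367 -0.0122  0.0432] F [-0.7 -0.1  7.7] gap 0.323
shift [-0.2 -0.9  3.7] rot [ 0.17  0.05 -0.02]
t 19.15 tcp [ 0.4366 -0.0122  0.0432] F [-0.2  0.7  6.5] gap 0.323
shift [-0.2 -0.8  3.7] rot [ 0.17  0.05 -0.02]
t 19.20 tcp [ 0.4367 -0.0122  0.0432] F [0.1 0.4 7.8] gap 0.32
shift [-0.2 -0.9  3.7] rot [ 0.17  0.05 -0.02]
```

Call:
drive_tool(motion=[0,-0.2,1,0,0,0,15,0,-0.3,2,0,0,0,15,0,-0.3,2.8,0,0,0,15,0,-0.3,2.8,0,0,0,15])

```text
t: 19.75
tcp_pos: [0.4368, -0.0122, 0.0411]
tool_rot: [0.767, 0.641, 0.001, 0.002]
force: [0.0, -0.6, 11.7]
finger_gap: 0.324
```

```bash
python3 -c "
from h import *
for i in range(4): go([.4358,-.0122,.0407],-10.2);manip.snapshot('scene')"
```

```text
t 19.75 tcp [ 0.4368 -0.0122  0.0411] F [ 0.  -0.6 11.7] gap 0.324
shift [-0.2 -0.9  0.4] rot [ 0.25  0.05 -0.05]
t 19.80 tcp [ 0.4368 -0.0122  0.0411] F [-0.5  1.3 10.9] gap 0.327
shift [-0.2 -1.   0.4] rot [ 0.25  0.05 -0.05]
t 19.85 tcp [ 0.4368 -0.0122  0.0411] F [ 0.1  1.  11.1] gap 0.326
shift [-0.2 -1.   0.4] rot [ 0.25  0.05 -0.06]
t 19.90 tcp [ 0.4368 -0.0122  0.0411] F [-0.8 -0.1 11. ] gap 0.326
shift [-0.1 -1.   0.4] rot [ 0.25  0.05 -0.06]
```

Call:
drive_tool(motion=[0,0,0.5,0,0,0,15,0,0,0.5,0,0,0,15,0,0,0.5,0,0,0,15])

```text
t: 20.32
tcp_pos: [0.437, -0.0123, 0.0413]
tool_rot: [0.768, 0.641, 0.001, 0.002]
force: [-1.9, 0.2, 11.1]
finger_gap: 0.325
```

```bash
python3 - <<'E'
from h import *
F=[]
for i in range(8): S=manip.snapshot("scene");F.append(manip.sense()["force"])
print(np.mean(F,0));go([.4358,-.0122,.0407],-10.2)
s=manip.sense();R=Ro.from_quat(s["tool_rot"]).as_matrix();c=s["tcp_pos"]-R[:,2]*.0187
for k in(-55,0,55):
    q=proj(S,c+R[:,0]*k/1000);print(k,((q-[310,185])*9+4).round(1))
cv2.imwrite("pics/p12.png",cv2.resize(S["color"][185:250,310:390,::-1],None,fx=9,fy=9,interpolation=cv2.INTER_CUBIC))
cv2.imwrite("pics/p12w.png",cv2.resize(S["color"][120:320,200:450,::-1],None,fx=3,fy=3,interpolation=cv2.INTER_CUBIC))
E
```

```text
[-0.76190491  0.43399843 11.11508014]
t 20.73 tcp [ 0.437  -0.0123  0.0413] F [-0.9  0.2 10.6] gap 0.323
shift [-0.2 -1.2  0.6] rot [ 0.32  0.05 -0.09]
-55 [462.7 148.4]
0 [323.3 203.9]
55 [174.2 263.2]
```

View pics/p12.png

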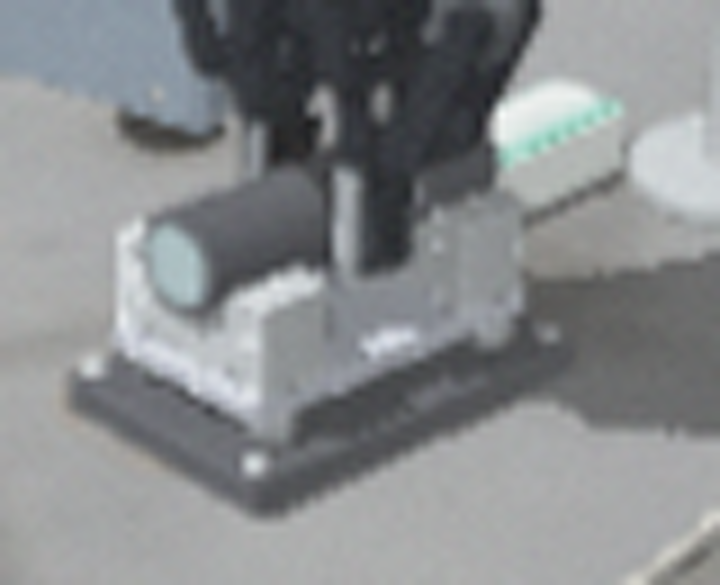

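View pics/p12w.png

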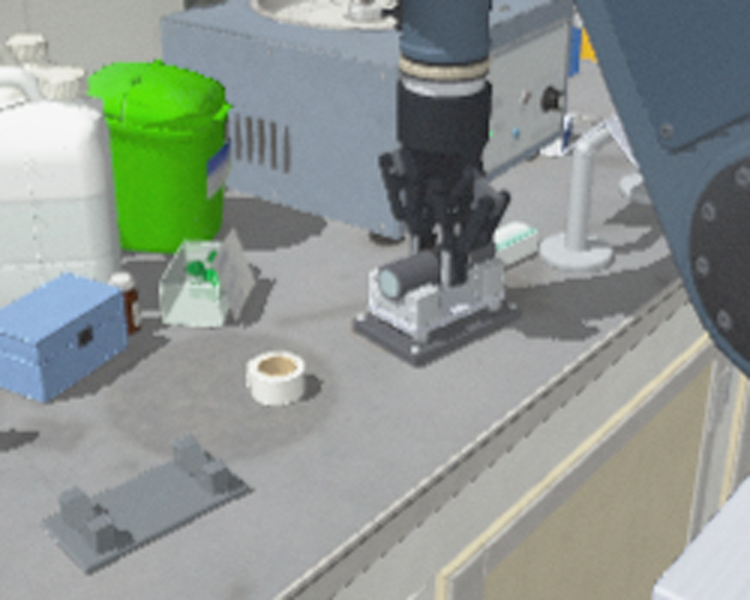

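Call:
drive_tool(motion=[0,-0.5,1,0,0,0,15,0,-0.5,1.2,0,0,0,15,0,-0.5,1.2,0,0,0,15])

```text
t: 21.1
tcp_pos: [0.4369, -0.0122, 0.0409]
tool_rot: [0.768, 0.641, 0.002, 0.003]
force: [-1.4, 1.1, 11.5]
finger_gap: 0.327
```

```bash
python3 - <<'E'
from h import *
F=[]
for i in range(8): S=manip.snapshot("scene");F.append(manip.sense()["force"])
print(np.mean(F,0));go([.4358,-.0122,.0407],-10.2)
cv2.imwrite("pics/p13.png",cv2.resize(S["color"][185:250,310:390,::-1],None,fx=9,fy=9,interpolation=cv2.INTER_CUBIC))
# vertical image shift of near saddle between unpressed (d6) and now, phase correlation
a=cv2.cvtColor(np.load("d6.npz")["S"],cv2.COLOR_RGB2GRAY).astype(np.float32);b=cv2.cvtColor(S["color"],cv2.COLOR_RGB2GRAY).astype(np.float32)
for box in((334,217,346,232),(318,236,334,250)):
    x0,y0,x1,y1=box;t=a[y0:y1,x0:x1];r=cv2.matchTemplate(cv2.resize(b[y0-6:y1+8,x0-4:x1+4],None,fx=10,fy=10,interpolation=cv2.INTER_CUBIC),cv2.resize(t,None,fx=10,fy=10,interpolation=cv2.INTER_CUBIC),cv2.TM_CCOEFF_NORMED)
    _,v,_,l=cv2.minMaxLoc(r);print(box,v,l[0]/10-4,l[1]/10-6)
print(proj(S,[.4155,.0423,.06]),proj(S,[.4155,.0423,.055]))
E
```

```text
[-0.54101143  0.38728905 11.47877441]
t 21.50 tcp [ 0.4369 -0.0123  0.0409] F [-0.9 -0.5 11.9] gap 0.323
shift [-0.1 -1.1  0.2] rot [ 0.4   0.05 -0.12]
(334, 217, 346, 232) 0.9254347681999207 0.0 1.7999999999999998
(318, 236, 334, 250) 0.992480456829071 -0.10000000000000009 0.0
[339.06045029 217.72182721] [339.02805122 219.57386682]
```

View pics/p13.png

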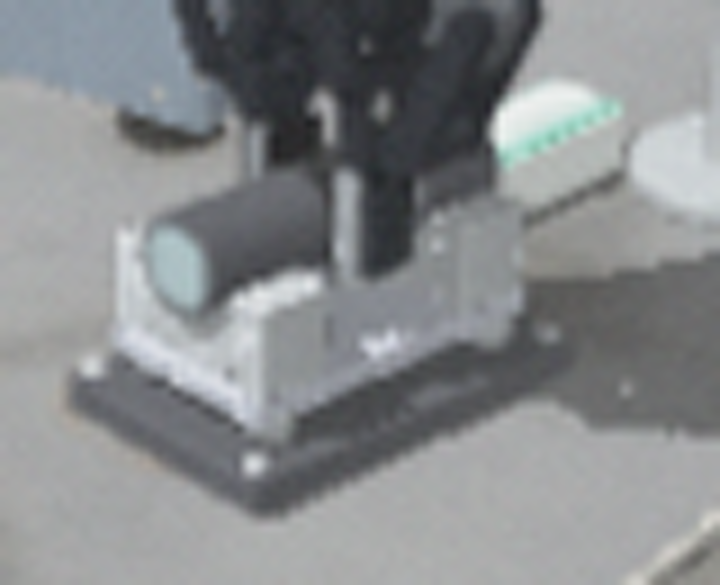

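Two checks agree: the image shift of 1.8 px is 4.9 mm of sink, and the load of about 13.6 N is 4.8 mm. I'll hand it in.

```bash
python3 -c "
from station import manip
print(manip.sign_off())"
```

```text
the job is handed in; nothing more can be done
None
```

The cover hangs on the bar and I handed in with the barrel gripped and pressed down in the V, sunk about 4.8 mm. The job took about 21.5 s.

**Cover:** I lifted it by its fin, lowered it onto the bar until it carried 10 N with almost no side force, and let go. The overhead picture afterwards showed it astride and along the bar, clear of both posts. Both cameras put the fin within about 1 mm of where I released it. At the end the arm hid most of the cover, and I could only see its edge still on the bar.

**Barrel:** It was centred in the jaws to about 1 mm. I laid it in the V within about 1 mm in y and 1 mm in x of the measured centre, with side force under 1 N. That side force and the picture are my evidence that it lies on both faces.

**Press depth:** Two checks agreed. The load of about 13.6 N corresponds to 4.8 mm of sink, and the saddle's shift in the picture (1.8 px) to 4.9 mm.

**Other things:**
- The barrel on its rest was about 3 mm further out in x than the cameras had suggested. The jaws felt it as a side force of a few newtons, which I relieved before tightening.
- The tool had tilted about 0.4 degrees under the press load by the end.
- In the last wide picture the tape looks untouched. The carton is partly hidden behind the gripper but also looks undisturbed. What I took to be the dropper bottle, beside the blue box, looks untouched too.

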